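# Clip the wrapper roller's axle

### The arm

A 6-joint arm with a two-finger parallel gripper is mounted at the origin on the work surface. World frame = base frame: x ahead of the robot, y to its left, z up, the work surface at z = 0. Lengths are in m, angles in rad, forces in N, time in s.
With the tool pointing down it reaches from about 0.35 to 1 m from the base axis. Payload 7.1 kg.
Tool frame: the origin (TCP) lies on the centre line of the jaws, within the pads' length; the fingertips stand 22 mm ahead of it and the grasp point (between the pads) lies 3 mm ahead of it; z points along the fingers, x is the direction in which the jaws open and shut, and the axes are right-handed (so a half turn about z gives the same grasp; the last joint's range is limited). The gripper opens to 85 mm and grips with 20 to 120 N. Pads are 22 mm wide; open, the fingers measure 114 mm over their backs; the gripper's body (76 mm by 85 mm) begins 54 mm behind the grasp point. The pads swing forward as they close: fully open they stand 13 mm farther back than shut.
Start: joints at [-1.182, 0.423, 1.63, -0, 1.089, -0.019], TCP at [0.248, -0.574, 0.253] pointing down, gripper open.
Joint ranges: [-3, 3], [-0.9, 2.11], [0.09, 2.58], [-1.31, 4.45], [0.11, 2.69], [-2.54, 2.54]. Speed limits (rad/s): [2.39, 2.39, 3.01, 3.14, 3.14, 3.14].

### API

Orientations are given as a 3x3 rotation matrix whose columns are the frame's x, y, z axes.
In Python, from station import r, eyes, workorder gives the robot as it stands.
- The arm moves only by the tool step_arm, never from a script. Its argument "motion" is text: rows parted by semicolons, each of 7 numbers parted by spaces: the opening, from 0 (shut) to 1 (fully open), then the shift along the tool's x, y, z in m, then the turn, a rotation vector about the tool's x, y, z in rad. In form: fingers tx ty tz ax ay az; .... A call has 1 to 8 rows; each row is the pose to reach, as a shift and turn from the pose commanded when the call began, along the tool's axes at that moment; what a row does not reach only later rows make up. A row lasts 1/12 s, in which the tool goes at most 41.7 mm and 7.16 degrees, less where a joint would pass 70% of its speed; a pose out of reach is approached as far as the arm can. A call with a gripper value outside its range is refused whole. The fingers move at their own pace and stop on an object; the grip force is fixed at half the most. Time passes only in rows, so rows that repeat a pose let the fingers close. It gives the time, the measured TCP pose, the force and the opening at its end, in the units of the state.
- r.get_state(): the state, without advancing time (a new reading comes with each control period).
- eyes.capture(name): name is "scene" or "top"; returns the picture (400x640x3 uint8, red, green, blue); there is no depth.
- eyes.camera_model(name): a dict with "fx", "fy", "cx", "cy" (pixels), "distortion" ([k1, k2, p1, p2, k3] as OpenCV has them; the pictures are not rectified), "T" (4x4, takes a point from camera to world coordinates). Camera axes: x right, y up, looking along -z (the intrinsics and any distortion apply to the point x, -y, -z); pixel columns grow to the right and rows downward; lengths in m; the calibration is good to about 2 mm. A picture is of the moment at which its call begins. camera_model takes no time and is no camera call.
- workorder.job_done(): hands the job in, once; it reports no verdict.
The state is a dict: "clock": time; "joint_positions": joint angles; "qd": joint speeds; "effort": joint torques, N m; "position": TCP position; "ee_rot": TCP orientation; "contact_force": force on the tool from outside, world axes, zero at the start; "torque": the same for the moment, N m; "grip_width": opening from 0.0 (shut) to 1.0 (fully open).
Only numpy, scipy, OpenCV 4.12 (cv2) and the standard library are available. Lean on these libraries where they do the work, as an engineer would, in place of code of your own. Each camera call takes 0.05 s, during which the arm holds its last target.

### The job

Fit the larger of the two standing spring clips onto the bare axle end of the wrapper roller: press it straight down, sideways onto the axle, into the groove between the end collar and the white side plate until it snaps fully home around the axle, then let go. Leave the small clip and the bowl where they are.

Things in the scene. Friction and masses are not known exactly. Their poses are not given: they have to be found in the camera images.
- clip: Larger white U-shaped spring clip, standing on its feet, opening down. Origin: bore centre, 25 mm above the feet. x width, y thickness (axle direction), z up; half turn same. Grip tab 24 wide (x) x 18 thick (y), 22 to 58 mm above origin: pinch across x, fingertips 26 mm above origin. Crown 34 wide; legs 16 mm apart at the throat, 36 at the feet (outside 46). 75 g. Snaps on at about 10 N.
- groove (a point): Groove centre on the axle line of the fixed roller stand (white side plates, steel rollers; crank on the other end), 85 mm above table. y along the level axle, +y into the stand, z up. Axle 24 mm thick here; groove 34 mm wide between end collar (36 mm dia.) and side plate. Stand rises at most 20 mm above this point. Seated clip: origin here, its y along the axle, z up; 8 mm play along y.
- small_clip: Bystander: smaller clip of the same shape, for a thinner axle, standing on its feet. Crown 22 mm wide, grip tab 16 mm wide, 14 mm thick, 67 mm tall. Origin: centre of its bore, 17 mm above the table. Must stay where it is.
- bowl: Bystander: white bowl, 130 mm across, 55 mm high. Origin: centre of its underside. Must stay where it is.
There are look-alikes about, which are no part of the job. What is shaped like the clip but brown or green is not meant.

How it is judged:
By the outcome, as a careful person would: the job done as asked, in the order asked, and still so for the second after the job is handed in, with the robot touching nothing.
It also fails if it takes over 32 s, if anything falls off the work surface, if the arm or the gripper's body presses on something with over 40 N, if the wrist force passes 120 N, or if a joint passes its speed limit or range.

## Working session

There is one attempt and no reset: what is moved stays moved. The work goes in short steps, Python scripts to look and compute and a tool call to move; the robot and the scene stay as the last step left them, time stands still between calls to the robot, and variables do not carry over. Pictures are saved under pics/ and viewed, and the job is handed in when it is done.

Besides the shell and the picture viewer there is one more tool, called after ">>>" in YAML: its name, and indented under it one key for each argument. step_arm: Moves the arm, as the interface text tells. Its arguments: {"type":"object","properties":{"motion":{"type":"string"}},"required":["motion"]}

```bash
mkdir -p pics; ls; python3 - <<'E'
from station import r, eyes, workorder
import cv2
for n in("scene","top"):
    im=eyes.capture(n); cv2.imwrite(f"pics/{n}0.png",im[:,:,::-1]); print(n,eyes.camera_model(n))
print(r.get_state())
E
```

```text
pics
scene {'fx': 406.4734757576314, 'fy': 406.4734757576314, 'cx': 316.43750483736767, 'cy': 198.3967458340869, 'distortion': array([-0.07170957,  0.        ,  0.        ,  0.        ,  0.        ]), 'T': array([[ 0.53417375, -0.63413062,  0.55904988,  0.9458871 ],
       [ 0.84527712,  0.410695  , -0.34181311, -0.34742819],
       [-0.01284483,  0.65513966,  0.75539859,  0.61242836],
       [ 0.        ,  0.        ,  0.        ,  1.        ]])}
top {'fx': 517.8166149529364, 'fy': 517.8166149529364, 'cx': 323.3907389260481, 'cy': 199.04262124944887, 'distortion': array([-0.04991783,  0.        ,  0.        ,  0.        ,  0.        ]), 'T': array([[ 0.01520676,  0.99088437, -0.13385408,  0.42032045],
       [-0.99987878,  0.014622  , -0.00535062, -0.10864939],
       [-0.00334463,  0.13391922,  0.99098661,  1.00286197],
       [ 0.        ,  0.        ,  0.        ,  1.        ]])}
{'clock': 0.1, 'joint_positions': array([-1.18202399e+00,  4.23750667e-01,  1.63061676e+00,  9.14993775e-06,
        1.08863938e+00, -1.89684259e-02]), 'qd': array([-4.71842989e-04, -2.70427417e-03, -2.62572469e-03,  3.15102057e-05,
        1.10915847e-03, -1.67797682e-03]), 'effort': array([ 3.13335786e-04, -5.58424222e+01, -2.82443941e+01, -9.90764420e-05,
        2.95282443e-03, -2.80641081e-05]), 'position': array([ 0.24769852, -0.57330236,  0.25263075]), 'ee_rot': array([[ 3.96532049e-01, -9.18020727e-01, -5.28537251e-04],
       [-9.18019790e-01, -3.96532399e-01,  1.31169647e-03],
       [-1.41374669e-03, -3.49220313e-05, -9.99999000e-01]]), 'contact_force': array([-0.76667575,  0.6275345 , -0.28326652]), 'torque': array([-0.00513398,  0.04035542,  0.06438128]), 'grip_width': 0.9984108561126587}
```

View pics/scene0.png

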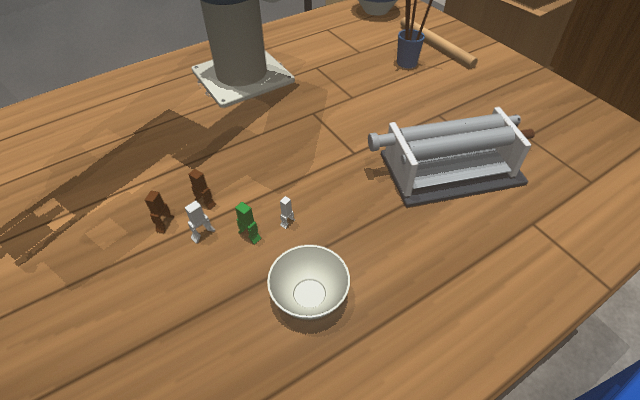

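View pics/top0.png

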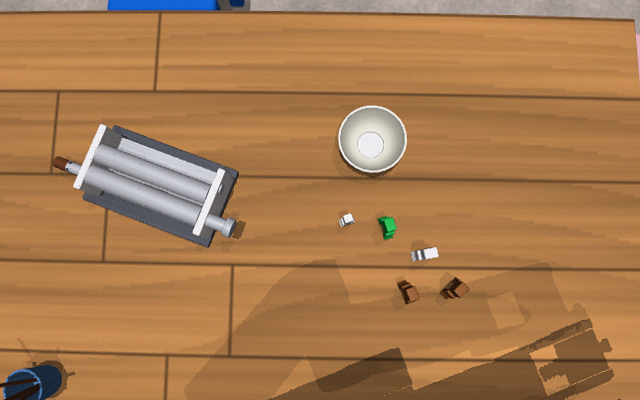

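Scene view: the white shapes are at (197,221) and (286,212), the browns at (157,211) and (201,188), and the green at (247,222). The same two whites sit at (425,254) and (347,219) in the top view. The white one at scene (197,221) / top (425,254) is clearly the bigger, so it should be the clip. I'll enlarge to confirm, and also look at the axle end near scene (378,141) / top (225,225).

```bash
python3 - <<'E'
import cv2,numpy as np
s=cv2.imread("pics/scene0.png");t=cv2.imread("pics/top0.png")
def c(im,x,y,w,h,W,H): return cv2.resize(im[y:y+h,x:x+w],(W,H),interpolation=cv2.INTER_CUBIC)
a=np.hstack([c(s,140,160,160,100,400,250),c(t,320,190,160,100,400,250)])
cv2.imwrite("pics/clips.png",cv2.resize(a,(800,250)))
a=np.hstack([c(s,170,190,50,60,400,480),c(t,400,235,50,60,400,480)]);cv2.imwrite("pics/clip_z.png",a)
a=np.hstack([c(s,350,110,80,96,400,480),c(t,180,160,80,96,400,480)]);cv2.imwrite("pics/axle.png",a)
E
```

```text
(no output)
```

View pics/clips.png

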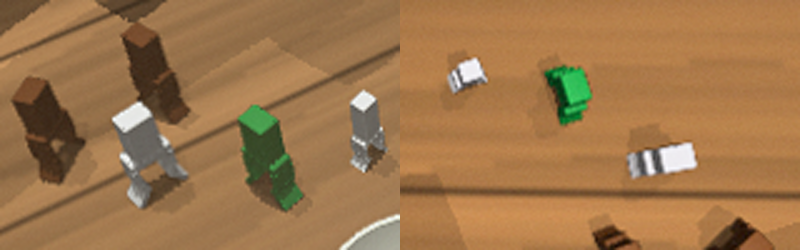

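View pics/clip_z.png

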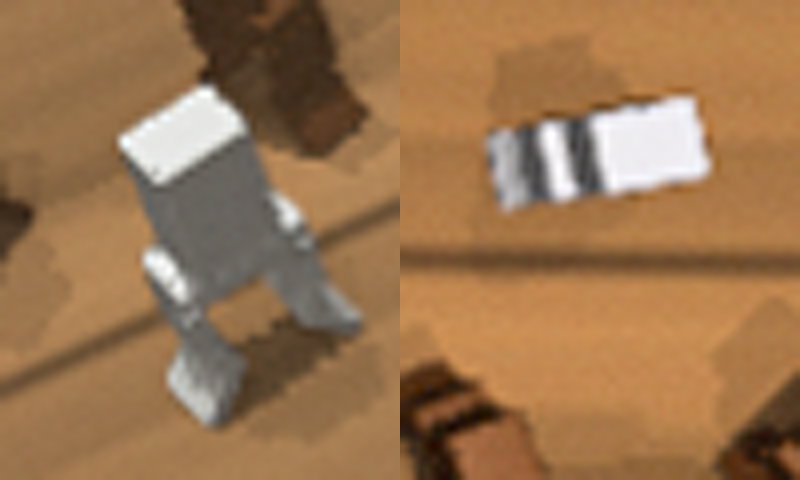

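View pics/axle.png

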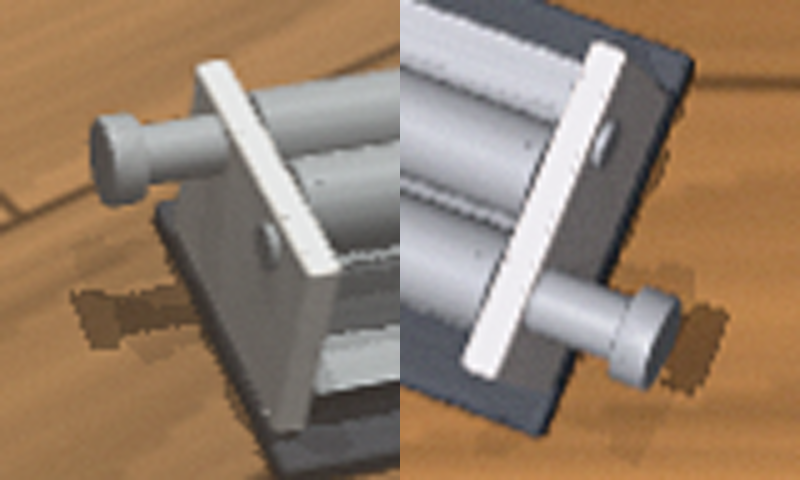

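The crop confirms it. The large white clip (scene (197,221), top (425,254)) has a wide tab and splayed legs, and the other white is clearly smaller. The bare axle end has its collar at scene (373,142) and top (311/5+..., ~(236,227)). Next I'll enlarge for groove corners.

```bash
python3 - <<'E'
import cv2,numpy as np
s=cv2.imread("pics/scene0.png");t=cv2.imread("pics/top0.png")
def c(im,x,y,k):
    o=cv2.resize(im[y:y+60,x:x+50],None,fx=8,fy=8,interpolation=cv2.INTER_CUBIC)
    for i in range(0,50,10): cv2.putText(o,str(x+i),(i*8,10),0,.35,(0,0,255),1); cv2.line(o,(i*8+4,0),(i*8+4,480),(0,0,255) ,1)
    for i in range(0,60,10): cv2.putText(o,str(y+i),(0,i*8+4),0,.35,(0,255,0),1); cv2.line(o,(0,i*8+4),(400,i*8+4),(0,255,0),1)
    return o
cv2.imwrite("pics/axle2.png",np.hstack([c(s,362,115,8),c(t,200,190,8)]))
E
```

```text
(no output)
```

View pics/axle2.png

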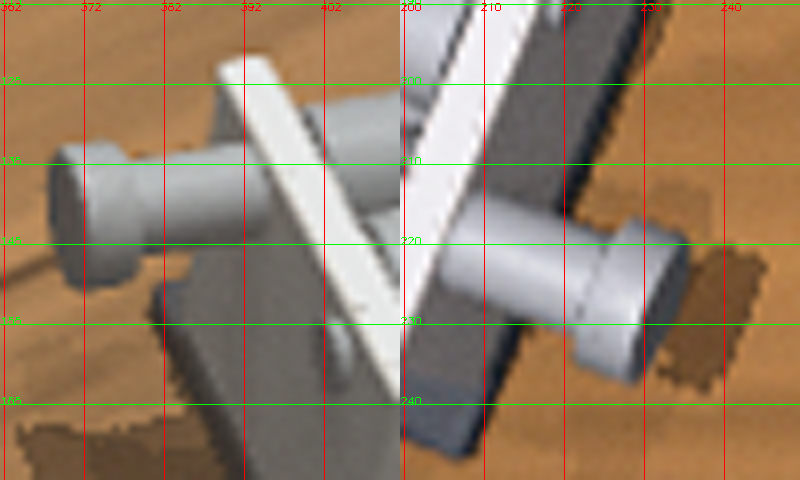

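```bash
python3 - <<'E'
import cv2,numpy as np
t=cv2.imread("pics/top0.png")
x,y,w,h=50,115,200,140;k=4
o=cv2.resize(t[y:y+h,x:x+w],None,fx=k,fy=k,interpolation=cv2.INTER_CUBIC)
for i in range(0,w,20): cv2.putText(o,str(x+i),(i*k,10),0,.35,(0,0,255),1); cv2.line(o,(i*k+2,0),(i*k+2,h*k),(0,0,255) ,1)
for i in range(0,h,20): cv2.putText(o,str(y+i),(0,i*k+4),0,.35,(0,255,0),1); cv2.line(o,(0,i*k+2),(w*k,i*k+2),(0,255,0),1)
cv2.imwrite("pics/stand.png",o)
E
```

```text
(no output)
```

View pics/stand.png

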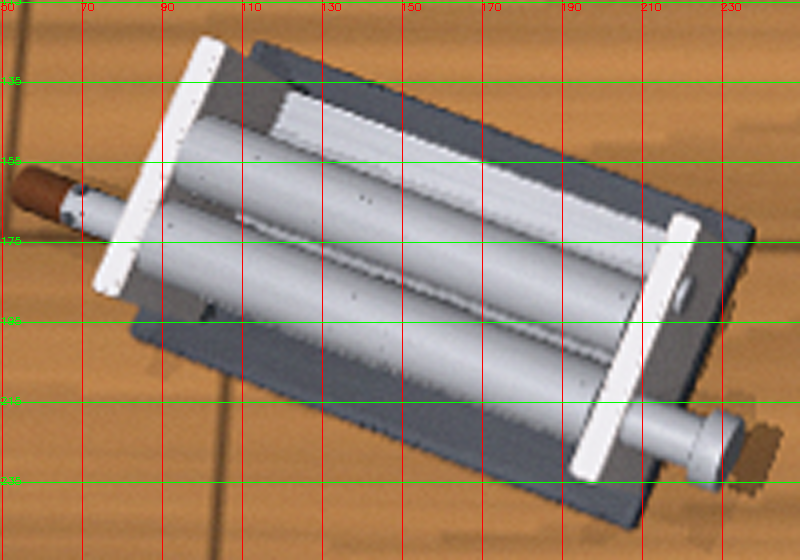

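```bash
cat > h.py <<'E'
import numpy as np,cv2
from station import r,eyes,workorder
def ray(n,p):
    m=eyes.camera_model(n);K=np.array([[m['fx'],0,m['cx']],[0,m['fy'],m['cy']],[0,0,1]])
    q=cv2.undistortPoints(np.float64(p).reshape(-1,1,2),K,m['distortion']).reshape(-1,2)
    d=np.c_[q[:,0],-q[:,1],-np.ones(len(q))]@m['T'][:3,:3].T
    return m['T'][:3,3],d
def onz(n,p,z):
    o,d=ray(n,p); return o+d*((z-o[2])/d[:,2])[:,None]
def tri(pa,pb):
    o1,d1=ray('top',pa);o2,d2=ray('scene',pb);d1,d2=d1[0],d2[0]
    A=np.c_[d1,-d2];s=np.linalg.lstsq(A,o2-o1,rcond=None)[0]
    a,b=o1+s[0]*d1,o2+s[1]*d2
    return (a+b)/2,np.linalg.norm(a-b)
E
python3 - <<'E'
from h import *
np.set_printoptions(precision=4,suppress=True)
T=np.array([(592,115),(693,97),(710,178),(605,192)])-[400,0.]; T=(T+.5)/8-.5+[400,235]
S=np.array([(120,138),(207,86),(245,133),(160,185)])*1.; S=(S+.5)/8-.5+[170,190]
a=onz('top',T,.083);b=onz('scene',S,.083)
for n,P in(('top',a),('scene',b)):
    e=[P[(i+1)%4]-P[i] for i in range(4)]
    print(n,P.mean(0),[round(1e3*np.linalg.norm(v[:2])) for v in e],[round(np.degrees(np.arctan2(v[1],v[0]))%180,1) for v in e])
print('tri',tri(T.mean(0),S.mean(0)))
ax=onz('top',[(74.5,167.5),(207.6,219.1),(223,224.25)],.085);print('axle',ax)
for i,j in((0,1),(0,2)): v=ax[i]-ax[j];print('ang',np.degrees(np.arctan2(v[1],v[0])))
col=onz('top',[(228.25,217),(221.6,235.1),(224.9,226.05)],.085);print('collar',col)
pl=onz('top',[(50+698/4,115+222/4),(50+597/4,115+478/4),(50+200/4,115+37/4),(50+95/4,115+285/4)],.105);print('plate',pl)
for i,j in((0,1),(2,3)):v=pl[i]-pl[j];print('ang plate',np.degrees(np.arctan2(v[1],v[0])))
# scene collar inner silhouettes
s=onz('scene',[(362+(126-4)/8,115+(150-4)/8),(362+(140-4)/8,115+(270-4)/8)],.085)
print(s)
print('sc axle mid', onz('scene',[(378.5,140),(390,138.2)],.085))
E
```

```text
top [ 0.4514 -0.2954  0.083 ] [23, 18, 24, 17] [np.float64(100.8), np.float64(11.3), np.float64(98.2), np.float64(9.2)]
scene [ 0.4539 -0.2962  0.083 ] [22, 17, 21, 17] [np.float64(99.7), np.float64(6.9), np.float64(100.0), np.float64(8.9)]
tri (array([ 0.4515, -0.296 ,  0.0803]), np.float64(1.7539585577437227e-05))
axle [[0.5958 0.3523 0.085 ]
 [0.5051 0.1025 0.085 ]
 [0.4963 0.0745 0.085 ]]
ang 70.05381129066117
ang 70.3065009409883
collar [[0.5095 0.0656 0.085 ]
 [0.477  0.0762 0.085 ]
 [0.4932 0.0709 0.085 ]]
plate [[0.5899 0.0717 0.105 ]
 [0.4761 0.1113 0.105 ]
 [0.672  0.3018 0.105 ]
 [0.558  0.3408 0.105 ]]
ang plate -19.165407786958905
ang plate -18.880772882273284
[[0.476  0.0852 0.085 ]
 [0.513  0.0605 0.085 ]]
sc axle mid [[0.4935 0.0746 0.085 ]
 [0.5016 0.097  0.085 ]]
```

Clip at about (0.452, -0.296), with its x axis at 99.5°. Groove at about (0.500, 0.086), axle at 70.5°. The two views agree to about 2.5 mm. Moving above the clip now.

>>> step_arm:
  motion: "0.8 -0.174 -0.2975 0 0 0 0.243;0.8 -0.174 -0.2975 0 0 0 0.243;0.8 -0.174 -0.2975 0 0 0 0.243;0.8 -0.174 -0.2975 0 0 0 0.243;0.8 -0.174 -0.2975 0 0 0 0.243;0.8 -0.174 -0.2975 0 0 0 0.243;0.8 -0.174 -0.2975 0 0 0 0.243;0.8 -0.174 -0.2975 0 0 0 0.243"

```text
clock: 0.77
position: [0.4458, -0.3033, 0.2531]
ee_rot: [[0.164, -0.986, -0.0], [-0.986, -0.164, 0.0], [-0.0, 0.0, -1.0]]
contact_force: [1.2, -0.9, 0.4]
grip_width: 0.8
```

```bash
cat > s.py <<'E'
from h import *
import sys
np.set_printoptions(precision=4,suppress=True)
s=r.get_state();print(s['clock'],s['position'],s['contact_force'],s['grip_width'],'yaw',np.degrees(np.arctan2(*s['ee_rot'][1::-1,0])));print(s['ee_rot'])
if len(sys.argv)>3:
    d=np.array([float(v) for v in sys.argv[1:4]])-s['position'];print('tool shift',s['ee_rot'].T@d)
E
python3 s.py 0.4518 -0.2957 0.13
```

```text
0.7667 [ 0.4458 -0.3033  0.2531] [ 1.1836 -0.8558  0.4159] 0.8001966776946777 yaw -80.56935198726701
[[ 0.1639 -0.9865 -0.0004]
 [-0.9865 -0.1639  0.0003]
 [-0.0003  0.0003 -1.    ]]
tool shift [-0.0065 -0.0072  0.1231]
```

>>> step_arm:
  motion: "0.8 -0.0065 -0.007 0.04 0 0 0;0.8 -0.0065 -0.007 0.08 0 0 0;0.8 -0.0065 -0.007 0.12 0 0 0;0.8 -0.0065 -0.007 0.123 0 0 0;0.8 -0.0065 -0.007 0.123 0 0 0"

```text
clock: 1.18
position: [0.4495, -0.2965, 0.1284]
ee_rot: [[0.164, -0.986, -0.005], [-0.986, -0.164, 0.003], [-0.004, 0.004, -1.0]]
contact_force: [0.2, -0.4, 0.9]
grip_width: 0.798
```

```bash
python3 s.py 0.4518 -0.2957 0.073; python3 - <<'E'
from h import *
t=eyes.capture('top');s=eyes.capture('scene')
c=lambda i,x,y:cv2.resize(i[y:y+80,x:x+80],(400,400),interpolation=cv2.INTER_CUBIC)
cv2.imwrite('pics/ap.png',np.hstack([c(t,385,215),c(s,155,180)])[:,:,::-1])
E
```

```text
1.1833 [ 0.4495 -0.2965  0.1284] [ 0.2195 -0.3583  0.8892] 0.7980285832788605 yaw -80.54910190403163
[[ 0.1642 -0.9864 -0.0051]
 [-0.9864 -0.1642  0.0035]
 [-0.0043  0.0044 -1.    ]]
tool shift [-0.0002 -0.0026  0.0553]
```

View pics/ap.png

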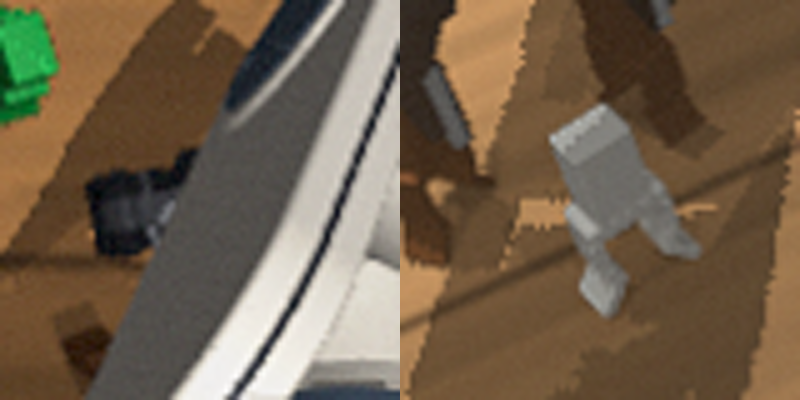

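Scene view: the clip is untouched, with a fingertip on each side of the tab (crop (455,110) and (660,10)). Going down and closing.

>>> step_arm:
  motion: "0.8 0 -0.002 0.03 0 0 0;0.8 0 -0.002 0.055 0 0 0;0.8 0 -0.002 0.055 0 0 0;0.8 0 -0.002 0.055 0 0 0"

```text
clock: 1.62
position: [0.4535, -0.298, 0.0768]
ee_rot: [[0.163, -0.987, 0.001], [-0.987, -0.163, -0.001], [0.001, -0.001, -1.0]]
contact_force: [0.1, 0.0, -0.1]
grip_width: 0.801
```

```bash
python3 s.py 0.4518 -0.2957 0.073
```

```text
1.6167 [ 0.4535 -0.298   0.0768] [ 0.0858  0.0017 -0.0936] 0.8006284424264594 yaw -80.59036949669886
[[ 0.1635 -0.9865  0.0008]
 [-0.9865 -0.1635 -0.0006]
 [ 0.0007 -0.0007 -1.    ]]
tool shift [-0.0026  0.0013  0.0038]
```

>>> step_arm:
  motion: "0.8 -0.0025 0.001 0.004 0 0 0;0.8 -0.0025 0.001 0.004 0 0 0;0.5 -0.0025 0.001 0.004 0 0 0;0 -0.0025 0.001 0.004 0 0 0;0 -0.0025 0.001 0.004 0 0 0;0 -0.0025 0.001 0.004 0 0 0;0 -0.0025 0.001 0.004 0 0 0;0 -0.0025 0.001 0.004 0 0 0"

```text
clock: 2.28
position: [0.4519, -0.2952, 0.0717]
ee_rot: [[0.164, -0.986, 0.001], [-0.986, -0.164, -0.0], [0.0, -0.001, -1.0]]
contact_force: [-1.2, 0.7, 4.9]
grip_width: 0.268
```

>>> step_arm:
  motion: "0 0 0 0 0 0 0;0 0 0 0 0 0 0;0 0 0 0 0 0 0;0 0 0 0 0 0 0"

```text
clock: 2.62
position: [0.4519, -0.2952, 0.0717]
ee_rot: [[0.164, -0.986, 0.001], [-0.986, -0.164, -0.0], [0.0, -0.0, -1.0]]
contact_force: [-0.4, -0.3, 6.2]
grip_width: 0.268
```

```bash
python3 s.py 0.4518 -0.2957 0.2
```

```text
2.6167 [ 0.4519 -0.2952  0.0717] [-0.4161 -0.257   6.159 ] 0.2676233908050493 yaw -80.5557483578203
[[ 0.1641 -0.9864  0.0006]
 [-0.9864 -0.1641 -0.0003]
 [ 0.0004 -0.0005 -1.    ]]
tool shift [ 0.0005  0.0002 -0.1283]
```

Gripped at 23 mm opening. Lifting.

>>> step_arm:
  motion: "0 0 0 -0.02 0 0 0;0 0 0 -0.05 0 0 0;0 0 0 -0.08 0 0 0;0 0 0 -0.11 0 0 0;0 0 0 -0.14 0 0 0;0 0 0 -0.16 0 0 0;0 0 0 -0.16 0 0 0"

```text
clock: 3.2
position: [0.4535, -0.2963, 0.2355]
ee_rot: [[0.164, -0.986, 0.006], [-0.986, -0.164, -0.004], [0.005, -0.005, -1.0]]
contact_force: [1.1, 0.3, -0.6]
grip_width: 0.27
```

```bash
python3 s.py 0.5 0.086 0.23; python3 - <<'E'
from h import *
s=eyes.capture('scene')
x,y=140,100
cv2.imwrite('pics/lift.png',cv2.resize(s[y:y+150,x:x+200],None,fx=4,fy=4,interpolation=cv2.INTER_CUBIC)[:,:,::-1])
E
```

```text
3.2 [ 0.4535 -0.2963  0.2355] [ 1.0854  0.2964 -0.6275] 0.26962346335574927 yaw -80.55870515911107
[[ 0.164  -0.9864  0.006 ]
 [-0.9864 -0.1641 -0.0041]
 [ 0.005  -0.0052 -1.    ]]
tool shift [-0.3695 -0.1086  0.0042]
```

View pics/lift.png

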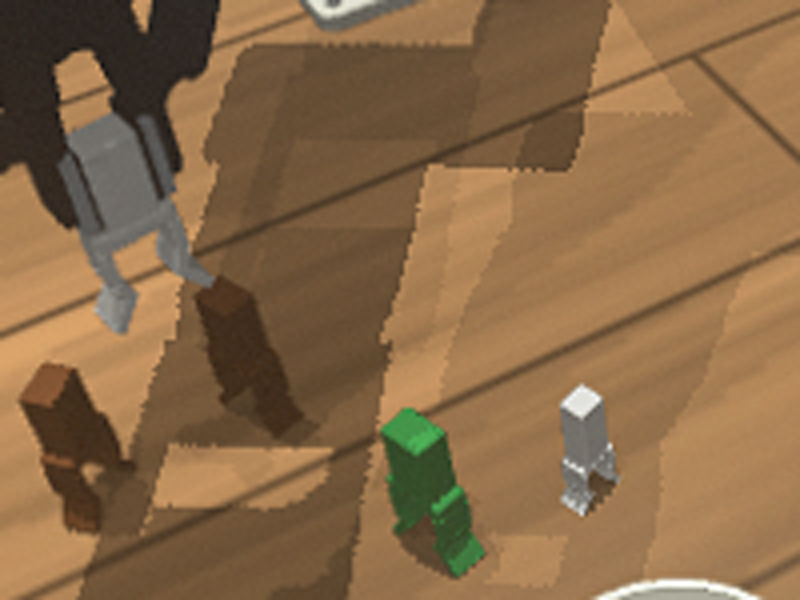

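The clip is held upright between the pads (crop (120,170)). The other clips have not been disturbed. Carrying it above the groove with the turn.

>>> step_arm:
  motion: "0 -0.04 -0.012 0 0 0 -0.115;0 -0.08 -0.024 0 0 0 -0.23;0 -0.12 -0.036 0 0 0 -0.345;0 -0.16 -0.047 0 0 0 -0.46;0 -0.2 -0.059 0 0 0 -0.575;0 -0.24 -0.071 0 0 0 -0.69;0 -0.28 -0.083 0 0 0 -0.805;0 -0.3 -0.088 0 0 0 -0.92"

```text
clock: 3.92
position: [0.4882, 0.0189, 0.2295]
ee_rot: [[0.888, -0.46, -0.003], [-0.46, -0.888, 0.001], [-0.003, 0.001, -1.0]]
contact_force: [-0.4, 0.1, -0.8]
grip_width: 0.273
```

```bash
python3 s.py 0.5 0.086 0.21
```

```text
3.9167 [0.4882 0.0189 0.2295] [-0.3993  0.1058 -0.7563] 0.2732834287430236 yaw -27.410846542961398
[[ 0.8877 -0.4604 -0.0029]
 [-0.4604 -0.8877  0.0008]
 [-0.0029  0.0006 -1.    ]]
tool shift [-0.0204 -0.065   0.0195]
```

>>> step_arm:
  motion: "0 -0.012 -0.035 0 0 0 -0.07;0 -0.0204 -0.06 0 0 0 -0.138;0 -0.0204 -0.065 0 0 0 -0.138;0 -0.0204 -0.065 0 0 0 -0.138;0 -0.0204 -0.065 0 0 0 -0.138"

```text
clock: 4.33
position: [0.5006, 0.082, 0.2299]
ee_rot: [[0.94, -0.341, -0.003], [-0.341, -0.94, -0.001], [-0.002, 0.002, -1.0]]
contact_force: [-0.2, -1.3, -1.6]
grip_width: 0.273
```

```bash
python3 s.py 0.5 0.086 0.21;python3 - <<'E'
from h import *
t=eyes.capture('top');s=eyes.capture('scene')
c=lambda i,x,y:cv2.resize(i[y:y+120,x:x+100],(400,480),interpolation=cv2.INTER_CUBIC)
cv2.imwrite('pics/ab.png',np.hstack([c(t,180,150),c(s,340,60)])[:,:,::-1])
E
```

```text
4.3333 [0.5006 0.082  0.2299] [-0.2134 -1.317  -1.5861] 0.273483678795234 yaw -19.94165379712923
[[ 0.94   -0.3411 -0.0027]
 [-0.3411 -0.94   -0.0008]
 [-0.0023  0.0016 -1.    ]]
tool shift [-0.0019 -0.0036  0.0199]
```

View pics/ab.png

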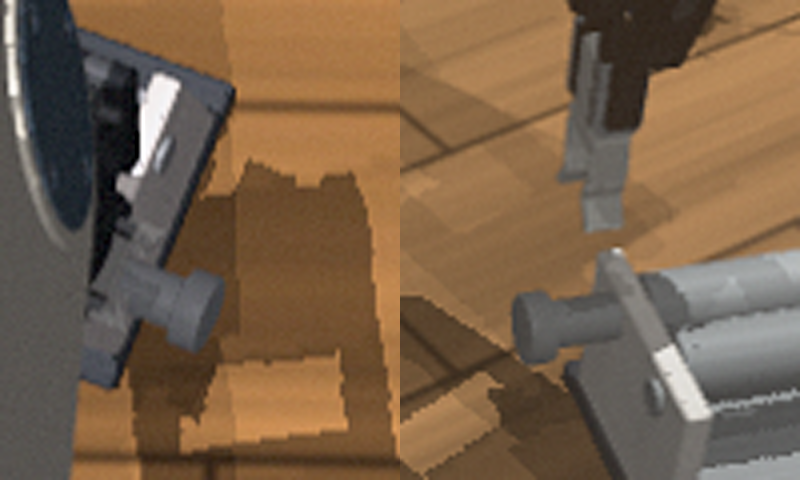

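>>> step_arm:
  motion: "0 -0.0015 -0.003 0.025 0 0 0;0 -0.0015 -0.003 0.045 0 0 0;0 -0.0015 -0.003 0.045 0 0 0;0 -0.0015 -0.003 0.045 0 0 0;0 -0.0015 -0.003 0.045 0 0 0"

```text
clock: 4.85
position: [0.5016, 0.085, 0.187]
ee_rot: [[0.94, -0.342, 0.001], [-0.342, -0.94, 0.0], [0.001, -0.0, -1.0]]
contact_force: [0.3, 0.2, -0.5]
grip_width: 0.277
```

```bash
python3 s.py 0.5 0.086 0.1317;python3 - <<'E'
from h import *
t=eyes.capture('top');s=eyes.capture('scene')
c=lambda i,x,y:cv2.resize(i[y:y+72,x:x+60],(400,480),interpolation=cv2.INTER_CUBIC)
cv2.imwrite('pics/ab2.png',np.hstack([c(t,180,180),c(s,355,85)])[:,:,::-1])
E
```

```text
4.85 [0.5016 0.085  0.187 ] [ 0.3472  0.2013 -0.5311] 0.27662291016859253 yaw -20.019881912513256
[[ 0.9396 -0.3423  0.0006]
 [-0.3423 -0.9396  0.    ]
 [ 0.0005 -0.0002 -1.    ]]
tool shift [-0.0019 -0.0004  0.0553]
```

View pics/ab2.png

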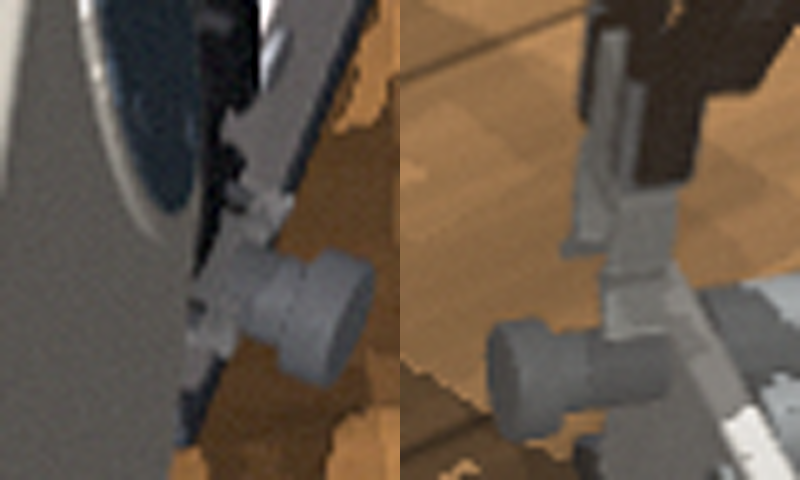

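```bash
python3 - <<'E'
from h import *
np.set_printoptions(precision=4,suppress=True)
k=400/60
g=np.array([.5,.086]);y=np.array([np.cos(np.radians(70.3)),np.sin(np.radians(70.3))]);x=np.array([y[1],-y[0]])
def rep(n,u,z):
    p=onz(n,[u],z)[0][:2]-g;print(n,u,z,'x',round(1e3*p@x,1),'y',round(1e3*p@y,1))
zf=.187-.0467-.025
for u in((605,330),(668,335)): rep('scene',(355+(u[0]-400)/k,85+u[1]/k),zf)
for u in((293,195),(268,245),(225,355),(190,340)): rep('top',(180+u[0]/k,180+u[1]/k),zf)
# collar & plate in this picture
for u in((315,252),(280,370)): rep('top',(180+u[0]/k,180+u[1]/k),.085)
for u in((224.5,170.5),(199.25,234.5)): rep('top',u,.1); rep('top',u,.105)
for u in((377.2,133.2),(379,148.2)): rep('scene',u,.085)
E
```

```text
scene (385.75, 134.5) 0.11530000000000001 x 18.5 y -8.7
scene (395.2, 135.25) 0.11530000000000001 x 24.6 y 7.8
top (223.95, 209.25) 0.11530000000000001 x 24.8 y -10.4
top (220.2, 216.75) 0.11530000000000001 x 10.5 y -9.2
top (213.75, 233.25) 0.11530000000000001 x -19.9 y -9.5
top (208.5, 231.0) 0.11530000000000001 x -19.5 y 0.5
top (227.25, 217.8) 0.085 x 13.8 y -14.9
top (222.0, 235.5) 0.085 x -18.8 y -17.9
top (224.5, 170.5) 0.1 x 90.0 y 18.2
top (224.5, 170.5) 0.105 x 89.5 y 16.9
top (199.25, 234.5) 0.1 x -31.1 y 17.0
top (199.25, 234.5) 0.105 x -31.0 y 15.8
scene (377.2, 133.2) 0.085 x -22.5 y -8.9
scene (379, 148.2) 0.085 x 20.7 y -19.6
```

Clip feet lie at y -9…+8 mm in the groove, whose walls are at -16 and +17, so the axial fit is good. The lateral offset is about +2 to 3 mm, which I'll correct before pressing down in stages.

>>> step_arm:
  motion: "0 -0.003 0 0 0 0 0;0 -0.003 0 0.01 0 0 0;0 -0.003 0 0.018 0 0 0;0 -0.003 0 0.024 0 0 0;0 -0.003 0 0.03 0 0 0;0 -0.003 0 0.034 0 0 0;0 -0.003 0 0.034 0 0 0"

```text
clock: 5.53
position: [0.4986, 0.0867, 0.1517]
ee_rot: [[0.94, -0.341, -0.0], [-0.341, -0.94, -0.0], [0.0, 0.0, -1.0]]
contact_force: [0.1, -0.5, 1.9]
grip_width: 0.274
```

```bash
python3 s.py 0.499 0.086 0.1317
```

```text
5.5333 [0.4986 0.0867 0.1517] [ 0.1293 -0.4669  1.9208] 0.27382769561906833 yaw -19.933216831463806
[[ 0.9401 -0.3409 -0.    ]
 [-0.3409 -0.9401 -0.0001]
 [ 0.      0.0001 -1.    ]]
tool shift [0.0006 0.0005 0.02  ]
```

>>> step_arm:
  motion: "0 0 0 0.004 0 0 0;0 0 0 0.008 0 0 0;0 0 0 0.008 0 0 0"

```text
clock: 5.78
position: [0.4989, 0.087, 0.1443]
ee_rot: [[0.94, -0.341, 0.001], [-0.341, -0.94, 0.001], [0.001, -0.001, -1.0]]
contact_force: [0.4, 3.5, 1.7]
grip_width: 0.272
```

>>> step_arm:
  motion: "0 0 0 0.003 0 0 0;0 0 0 0.006 0 0 0;0 0 0 0.006 0 0 0"

```text
clock: 6.03
position: [0.4979, 0.0867, 0.1373]
ee_rot: [[0.94, -0.341, -0.001], [-0.341, -0.94, -0.0], [-0.001, 0.0, -1.0]]
contact_force: [1.2, 1.4, -6.7]
grip_width: 0.271
```

>>> step_arm:
  motion: "0 0 0 0.003 0 0 0;0 0 0 0.005 0 0 0;0 0 0 0.005 0 0 0"

```text
clock: 6.28
position: [0.498, 0.0866, 0.1326]
ee_rot: [[0.94, -0.341, -0.001], [-0.341, -0.94, -0.0], [-0.001, 0.001, -1.0]]
contact_force: [0.7, 0.0, -7.5]
grip_width: 0.273
```

The force has turned negative, so the spring is now pulling itself home. I'll keep pressing until the crown bottoms on the axle.

>>> step_arm:
  motion: "0 0 0 0.002 0 0 0;0 0 0 0.002 0 0 0;0 0 0 0.002 0 0 0"

```text
clock: 6.53
position: [0.4984, 0.0866, 0.1312]
ee_rot: [[0.94, -0.341, 0.0], [-0.341, -0.94, -0.0], [0.0, 0.0, -1.0]]
contact_force: [1.9, -0.5, -4.1]
grip_width: 0.272
```

>>> step_arm:
  motion: "0 0 0 0.001 0 0 0;0 0 0 0.001 0 0 0;0 0 0 0.001 0 0 0"

```text
clock: 6.78
position: [0.4985, 0.0866, 0.131]
ee_rot: [[0.94, -0.341, 0.0], [-0.341, -0.94, -0.0], [0.0, -0.0, -1.0]]
contact_force: [-0.1, -1.5, 5.3]
grip_width: 0.269
```

```bash
python3 - <<'E'
from h import *
t=eyes.capture('top');s=eyes.capture('scene')
c=lambda i,x,y:cv2.resize(i[y:y+72,x:x+60],(400,480),interpolation=cv2.INTER_CUBIC)
cv2.imwrite('pics/ab3.png',np.hstack([c(t,180,180),c(s,355,85)])[:,:,::-1])
E
```

```text
(no output)
```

View pics/ab3.png

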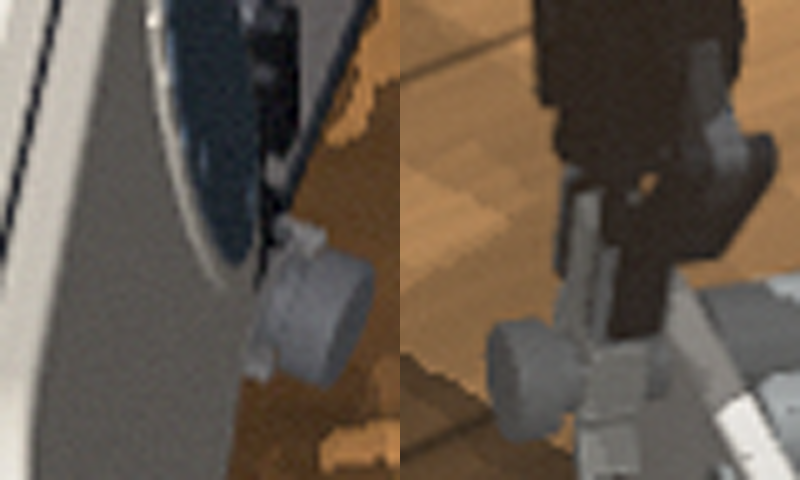

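The clip is straddling the axle between collar and plate, and the contact force has turned positive at about the predicted seated height (0.131 against 0.1317). One firm push to be sure.

>>> step_arm:
  motion: "0 0 0 0.001 0 0 0;0 0 0 0.002 0 0 0;0 0 0 0.002 0 0 0"

```text
clock: 7.13
position: [0.4986, 0.0867, 0.1307]
ee_rot: [[0.94, -0.341, 0.001], [-0.341, -0.94, -0.0], [0.001, -0.0, -1.0]]
contact_force: [-8.8, -2.5, 28.0]
grip_width: 0.271
```

It is on a hard stop: 28 N with 0.3 mm of travel, so it is fully home. Relieving the load, opening and retreating.

>>> step_arm:
  motion: "0 0 0 -0.0025 0 0 0;0 0 0 -0.0025 0 0 0;0.3 0 0 -0.0025 0 0 0;0.45 0 0 -0.0025 0 0 0;0.6 0 0 -0.0025 0 0 0;0.6 0 0 -0.0025 0 0 0;0.6 0 0 -0.0025 0 0 0;0.6 0 0 -0.0025 0 0 0"

```text
clock: 7.8
position: [0.4982, 0.0867, 0.1307]
ee_rot: [[0.94, -0.341, -0.0], [-0.341, -0.94, -0.0], [-0.0, 0.0, -1.0]]
contact_force: [0.4, 0.1, -0.5]
grip_width: 0.596
```

>>> step_arm:
  motion: "0.6 0 0 -0.01 0 0 0;0.6 0 0 -0.03 0 0 0;0.6 0 0 -0.06 0 0 0;0.6 0 0 -0.09 0 0 0;0.6 0 0 -0.12 0 0 0;0.6 0 0 -0.14 0 0 0"

```text
clock: 8.3
position: [0.4991, 0.0868, 0.2744]
ee_rot: [[0.94, -0.341, 0.003], [-0.341, -0.94, 0.001], [0.003, -0.002, -1.0]]
contact_force: [0.3, 0.7, -0.8]
grip_width: 0.599
```

>>> step_arm:
  motion: "0.6 0 0.04 0 0 0 0;0.6 0 0.08 0 0 0 0;0.6 0 0.12 0 0 0 0;0.6 0 0.16 0 0 0 0;0.6 0 0.2 0 0 0 0;0.6 0 0.22 0 0 0 0;0.6 0 0.22 0 0 0 0"

```text
clock: 8.88
position: [0.4219, -0.123, 0.2716]
ee_rot: [[0.939, -0.345, 0.0], [-0.345, -0.939, -0.001], [0.001, 0.001, -1.0]]
contact_force: [0.4, 0.3, 0.5]
grip_width: 0.601
```

```bash
python3 - <<'E'
from h import *
t=eyes.capture('top');s=eyes.capture('scene')
cv2.imwrite('pics/endtop.png',t[:,:,::-1]);cv2.imwrite('pics/endscene.png',s[:,:,::-1])
c=lambda i,x,y:cv2.resize(i[y:y+72,x:x+60],(400,480),interpolation=cv2.INTER_CUBIC)
cv2.imwrite('pics/end.png',np.hstack([c(t,190,180),c(s,355,85)])[:,:,::-1])
E
python3 s.py
```

```text
8.9833 [ 0.4231 -0.1207  0.2715] [-1.3503  0.6283  0.3471] 0.5994091198357709 yaw -20.07729470564985
[[ 0.9392 -0.3433  0.0009]
 [-0.3433 -0.9392  0.    ]
 [ 0.0008 -0.0003 -1.    ]]
```

View pics/end.png

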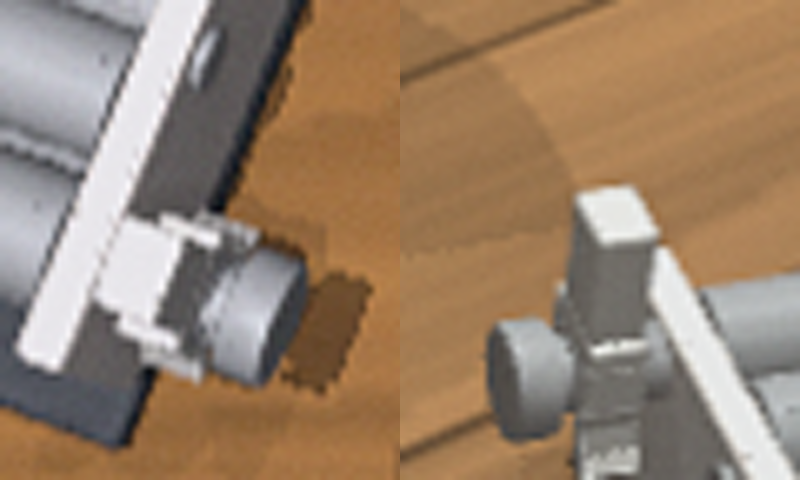

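View pics/endscene.png

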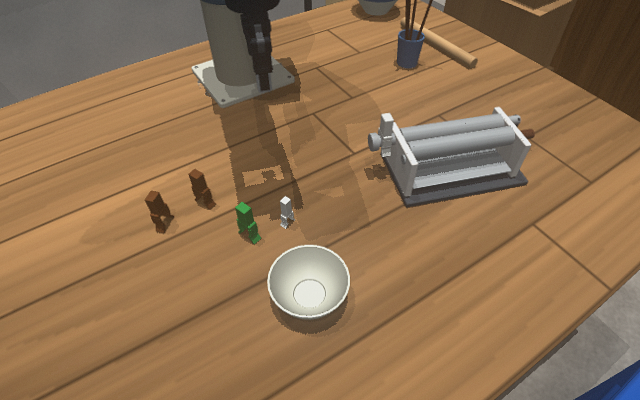

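The picture shows the clip upright on the axle between collar and plate: tab top at end crop (616,216), legs either side. Small clip and bowl are unmoved. A quick check of the tab top height by triangulation:

```bash
python3 - <<'E'
from h import *
k=400/60
a=(190+141/k-.4,180+268/k-.4);b=(355+216/k-.4,85+216/k-.4)
print(tri([a],[b]),'expect z .143, xy ~ (.499,.087)')
p,q=cv2.imread('pics/scene0.png'),cv2.imread('pics/endscene.png')
for n,(x,y,w,h) in dict(small=(275,192,22,40),bowl=(262,240,95,95)).items(): print(n,cv2.absdiff(p[y:y+h,x:x+w],q[y:y+h,x:x+w]).mean())
E
```

```text
(array([0.49868949, 0.08398595, 0.14078563]), np.float64(0.0006455780161656031)) expect z .143, xy ~ (.499,.087)
small 16.729166666666668
bowl 1.359815327793167
```

```bash
python3 - <<'E'
from h import *
for a,b,(x,y,w,h) in (('scene0','endscene',(275,192,24,40)),('top0','endtop',(330,205,30,30))):
    for f in(a,b):
        i=cv2.cvtColor(cv2.imread(f'pics/{f}.png'),cv2.COLOR_BGR2HSV)[y:y+h,x:x+w]
        m=np.argwhere(i[...,1]<60);print(f,len(m),m.mean(0)+[y,x])
print(workorder.job_done())
E
```

```text
scene0 297 [211.11111111 285.68013468]
endscene 303 [211.00660066 285.65346535]
top0 133 [219.53383459 346.30827068]
endtop 582 [224.69415808 343.87628866]
the job is handed in; nothing more can be done
None
```

The larger white clip is seated on the bare axle end, between the end collar and the white side plate. I then let go and backed the arm away, and the job was handed in at about 9 s.

- **Seating:** I pressed straight down. Past the throat, the force turned negative at about -7 N as the clip pulled itself on. It then met a hard stop, with 28 N giving only 0.3 mm more travel. The tool stopped within 1 mm of the predicted seated height.
- **After release:** The clip stands upright around the axle. Its tab top measured 141 mm high against 143 mm expected. The same method read 2.7 mm low before the pick, so this agrees with fully home.
- **Bystanders:** In the scene view, the small clip's centroid is within 0.1 px of where it started, and the bowl is unchanged.
- **Check that disagreed:** The same small-clip check in the top view did not match (133 px before, 582 after). The arm or its shadow probably covered that area, but I did not look into it and relied on the scene view. The raw scene-view difference there was also high, at 16.7, which I put down to shadow.

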